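# Seat the round blank in the V-block

## Task

Slide the solid round aluminium blank along the machine table into the V-block until it rests centred against both faces of the V, ready for clamping. Keep it flat on the table, neither lifted nor tipped, and leave the bored collar and the square block where they are.

Things in the scene. Friction and masses are not known exactly. Their poses are not given: they have to be found in the camera images.
- blank: Solid round aluminium blank: plain disc, diameter 90 mm, 45 mm high, on its flat end, 0.5 to 0.95 kg, too wide to grip; slides when pushed from the side. Origin: centre of its underside, on the table; z is its axis, up. It starts 160 to 205 mm from its seat, in front of the open V, left or right of the V's centre line, with a clear straight path to the seat.
- vblock: Fixed steel V-block, 140 mm wide, 75 deep, 40 high, with a 90 degree V through its full height (no floor), mouth 110 mm wide, 55 deep, open towards the robot. Origin: on the table where the blank's centre stands when it touches both faces. x points along the V's centre line into the V; apex 64 mm ahead of the origin, mouth edges 9 mm ahead at y = +-55 mm; z up. Place and yaw (+-20 degrees) vary.
- collar: Bystander: a round aluminium collar of the same outside size as the blank (90 mm diameter, 45 mm high) but with an open 52 mm bore right through. Loose, to be left alone. It stands in front of the V on the other side of the centre line from the blank. Origin: centre of its underside; z up.
- square: Bystander: a square aluminium block 80 x 80 x 45 mm, loose, beside the V-block on its left, to be left alone. Origin: centre of its underside; z up.
Mind the look-alikes: they are no part of the job. What is shaped like the blank but black or purple is not meant. Several things have the shape of the vblock; the one meant has the colours described above.

How it is judged:
By the outcome, as a careful person would: the job done as asked, in the order asked, and still so for the second after the job is handed in, with the robot touching nothing.
It also fails if it takes over 42 s, if anything falls off the work surface, if the arm or the gripper's body presses on something with over 40 N, if the wrist force passes 120 N, or if a joint passes its speed limit or range.

## Robot

A 6-joint arm with a two-finger parallel gripper is mounted at the origin on the work surface. World frame = base frame: x ahead of the robot, y to its left, z up, the work surface at z = 0. Lengths are in m, angles in rad, forces in N, time in s.
With the tool pointing down it reaches from about 0.225 to 0.875 m from the base axis. Payload 3.4 kg.
Tool frame: the origin (TCP) lies between the finger pads; the fingertips stand 11 mm ahead of it and the grasp point (between the pads) lies 8 mm behind it (tips_ahead is the distance from the TCP to the fingertips, in m); z points along the fingers, x is the direction in which the jaws open and shut, and the axes are right-handed (so a half turn about z gives the same grasp; the last joint's range is limited). The gripper opens to 85 mm and grips with 20 to 120 N. Pads are 22 mm wide; open, the fingers measure 114 mm over their backs; the gripper's body (76 mm by 85 mm) begins 54 mm behind the grasp point. The pads swing forward as they close: fully open they stand 13 mm farther back than shut.
Start: joints at [-1.451, 0.276, 1.505, -0, 1.361, -0.121], TCP at [0.137, -0.558, 0.242] pointing down, gripper open.
Joint ranges: [-2.89, 2.89], [-0.75, 2.08], [0.22, 2.7], [-1.18, 4.32], [0.11, 2.71], [-2.7, 2.7]. Speed limits (rad/s): [2.57, 2.57, 3.14, 3.14, 3.14, 3.14].

## Interface

Orientations are given as a unit quaternion [w, x, y, z].
In Python, from rig import get_state, get_image, sign_off, masks_of, tips_ahead gives the robot as it stands.
- The arm moves only by the tool play_rows, never from a script. Its argument "series" is a list of rows, each an object of numbers: "fingers": the closure, from -1 (fully open) to 1 (shut); "dx", "dy", "dz": the shift along the world's x, y, z in mm; "turn": the turn about the world's z in rad. A call has 1 to 20 rows; each row shifts and turns the pose as measured when the row begins; what a row does not reach is not made up. A row lasts 1/12 s, in which the tool goes at most 41.7 mm and 7.16 degrees, less where a joint would pass 70% of its speed; a pose out of reach is approached as far as the arm can. A call with a gripper value outside its range is refused whole. The fingers move at their own pace and stop on an object; "squeeze" is the grip in N (left out, the last holds). Time passes only in rows, so rows that do not move let the fingers close. It gives the time, the measured TCP pose, the force and the opening at its end, in the units of the state.
- get_state(): the state, without advancing time (a new reading comes with each control period).
- get_image(name): name is "scene" or "top"; returns a dict with "pixels" (400x640x3 uint8, red, green, blue), "vfov" (degrees; the focal length in pixels is half the picture's height over the tangent of half this angle, whatever the lens; pixels are square), "cx", "cy" (the principal point, pixels), "rvec" (rotation vector, rad) and "tvec" (3), from world to camera coordinates, as OpenCV has them. Camera axes: x right, y down, z forward; pixel columns grow to the right and rows downward; lengths in m; the calibration is good to about 2 mm. A picture is of the moment at which its call begins. There is no depth.
- sign_off(): hands the job in, once; it reports no verdict.
Trained networks look in a picture, given as the dict that the camera call returned (one of the last four; its "shot" number tells which), for a name from the list of things; names that differ only in an ending like _2 or _b are one class to them, and where a whole thing is asked for, a point or a joint stands for the part that bears it (a point fixed in the world has none). Each returns a list of dicts, best first, with "p" (0 to 1); they miss things now and then, are a little off and sometimes report something else, mostly with a low value. They report only what shows in the picture. A call takes as long as a camera call. They do not tell look-alikes from the thing itself.
- masks_of(picture, label): "region" (400x640 bool, what is visible of it) and "xy" ([column, row] in pixels, amid what is visible of it).
The state is a dict: "clock": time; "qpos": joint angles; "qd": joint speeds; "effort": joint torques, N m; "position": TCP position; "ee_rot": TCP orientation; "contact_force": force on the tool from outside, world axes, zero at the start; "moment": the same for the moment, N m; "width": finger opening in m.
Only numpy, scipy, OpenCV 4.12 (cv2) and the standard library are available. Lean on these libraries where they do the work, as an engineer would, in place of code of your own. Each camera call takes 0.05 s, during which the arm holds its last target. There are 200 camera calls.

## Working session

There is one attempt and no reset: what is moved stays moved. The work goes in short steps, Python scripts to look and compute and a tool call to move; the robot and the scene stay as the last step left them, time stands still between calls to the robot, and variables do not carry over. Pictures are saved under pics/ and viewed, about 8 in all and at most 12, crops included, and the job is handed in when it is done.

Besides the shell and the picture viewer there is one more tool, called by a JSON object that holds its "fn" and its "kwargs", one argument or row to a line. play_rows: Moves the arm, as the interface text tells. Its arguments: {"type":"object","properties":{"series":{"type":"array"},"squeeze":{"type":"number"}},"required":["series"]}

```bash
mkdir -p pics; cat > h.py <<'E'
import numpy as np, cv2
from rig import *
def cam(p):
    R=cv2.Rodrigues(np.array(p["rvec"],float))[0]; t=np.array(p["tvec"],float)
    f=200/np.tan(np.radians(p["vfov"])/2); return R,t,f
def back(p,uv,z):
    R,t,f=cam(p); d=R.T@np.array([(uv[0]-p["cx"])/f,(uv[1]-p["cy"])/f,1]); c=-R.T@t
    return c+d*(z-c[2])/d[2]
def proj(p,X):
    R,t,f=cam(p); q=np.atleast_2d(X)@R.T+t
    return q[:,:2]/q[:,2:]*f+[p["cx"],p["cy"]]
def save(p,n,crop=None,s=1):
    im=cv2.cvtColor(p["pixels"],cv2.COLOR_RGB2BGR)
    if crop: a,b,c,d=crop; im=im[b:d,a:c]
    cv2.imwrite("pics/"+n,cv2.resize(im,None,fx=s,fy=s,interpolation=cv2.INTER_CUBIC))
E
python3 - <<'E'
from h import *
for n in("scene","top"):
    p=get_image(n); save(p,n+".png"); R,t,f=cam(p); print(n,p["vfov"],p["cx"],p["cy"],-R.T@t,[k for k in p])
    for l in("blank","vblock","collar","square"):
        for m in masks_of(p,l): print(l,round(m["p"],2),m["xy"],m["region"].sum(),back(p,m["xy"],.04).round(3))
print(tips_ahead,get_state())
E
```

```text
scene 46.34287692339168 316.27147575057796 201.85947853807045 [ 1.0153484  -0.35370621  0.6161077 ] ['pixels', 'vfov', 'cx', 'cy', 'rvec', 'tvec', 'shot']
blank 0.62 [186.2, 273.9] 3045 [ 0.544 -0.222  0.04 ]
blank 0.6 [263.6, 236.6] 2458 [ 0.553 -0.085  0.04 ]
vblock 0.86 [256.9, 359.2] 5024 [ 0.73  -0.216  0.04 ]
vblock 0.56 [391.2, 276.4] 3784 [0.744 0.023 0.04 ]
collar 0.69 [332.5, 179.2] 1824 [0.512 0.101 0.04 ]
square 0.85 [444.5, 206.3] 2134 [0.693 0.211 0.04 ]
top 57.39945177191184 323.7097864122484 203.20394084718683 [0.43016866 0.02663657 0.81099817] ['pixels', 'vfov', 'cx', 'cy', 'rvec', 'tvec', 'shot']
blank 0.82 [345.7, 294.6] 1467 [ 0.391 -0.009  0.04 ]
blank 0.59 [442.0, 230.4] 1646 [ 0.523 -0.213  0.04 ]
blank 0.56 [374.0, 228.0] 1522 [ 0.528 -0.07   0.04 ]
vblock 0.93 [431.8, 150.5] 1983 [ 0.699 -0.202  0.04 ]
collar 0.66 [277.6, 242.0] 1103 [0.498 0.134 0.04 ]
square 0.63 [237.1, 164.6] 1467 [0.669 0.227 0.04 ]
square 0.4 [276.2, 240.7] 1067 [0.501 0.137 0.04 ]
0.011 {'clock': 0.5, 'qpos': array([-1.45095876e+00,  2.75946166e-01,  1.50498420e+00, -2.26238645e-05,
        1.36073102e+00, -1.20992124e-01]), 'qd': array([ 6.69505755e-04, -2.78026761e-04, -7.81557659e-04,  6.05187924e-04,
       -9.34659492e-05, -9.48088504e-04]), 'effort': array([-1.46301536e-03, -4.16258132e+01, -2.45877385e+01,  6.58897397e-05,
        1.39301141e-03,  8.59766232e-07]), 'position': array([ 0.13713183, -0.5583908 ,  0.24226804]), 'ee_rot': array([-1.64974508e-05,  7.86928535e-01, -6.17044147e-01, -3.21150958e-05]), 'contact_force': array([-0.01631482,  0.2207485 , -0.51555713]), 'moment': array([0.01297065, 0.01167998, 0.00021151]), 'width': 0.08540948529945269}
```

View pics/scene.png

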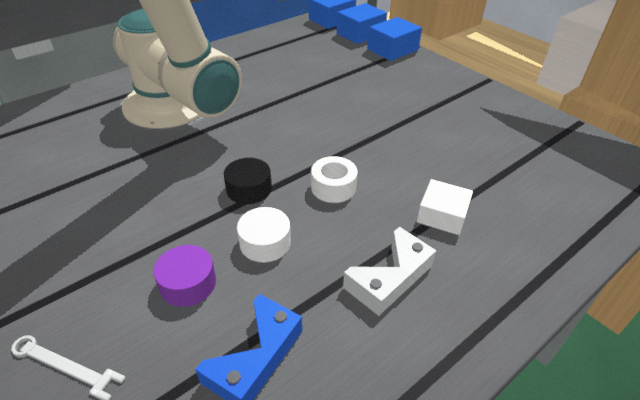

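View pics/top.png

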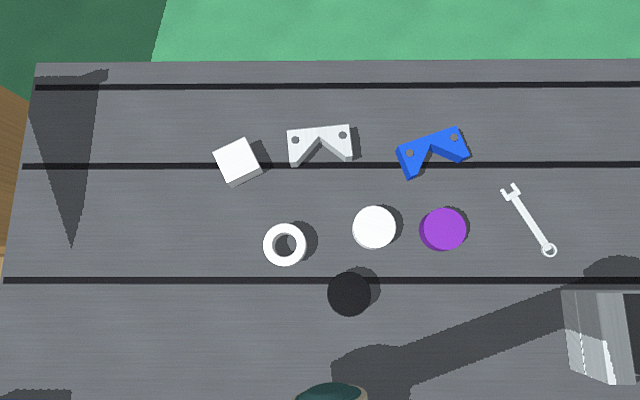

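```bash
cat > fit.py <<'E'
from h import *
from scipy.optimize import minimize
a=np.linspace(0,2*np.pi,48,endpoint=False)
V=np.array([(9,-70),(9,-55),(64,0),(9,55),(9,70),(84,70),(84,-70)])/1000
S=np.array([(-40,-40),(40,-40),(40,40),(-40,40)])/1000
SH=dict(blank=(.045*np.c_[np.cos(a),np.sin(a)],.045),vblock=(V,.04),collar=(.045*np.c_[np.cos(a),np.sin(a)],.045),square=(S,.045))
def sil(p,name,q,k=4,org=(0,0),size=(640,400)):
    P,h=SH[name]; c,s=np.cos(q[2]),np.sin(q[2]); W=P@np.array([[c,s],[-s,c]])+q[:2]
    lo=proj(p,np.c_[W,0*W[:,0]]); hi=proj(p,np.c_[W,0*W[:,0]+h]); n=len(W)
    im=np.zeros((size[1]*k,size[0]*k),np.uint8); o=np.array(org)
    for poly in [lo,hi]+[np.array([lo[i],lo[(i+1)%n],hi[(i+1)%n],hi[i]]) for i in range(n)]:
        cv2.fillPoly(im,[np.round(((poly-o+.5)*k-.5)*16).astype(np.int32)],1,shift=4)
    return cv2.resize(im.astype(np.float32),size,interpolation=cv2.INTER_AREA)
def mask(p,uv,th=115):
    im=p["pixels"].astype(int); m=((im.min(2)>th)&(np.ptp(im,axis=2)<40)).astype(np.uint8)
    m=cv2.morphologyEx(m,cv2.MORPH_OPEN,np.ones((2,2),np.uint8))
    n,l=cv2.connectedComponents(m); b=l[int(uv[1])-3:int(uv[1])+4,int(uv[0])-3:int(uv[0])+4]; b=b[b>0]
    m=(l==np.bincount(b).argmax()).astype(np.uint8)
    c,_=cv2.findContours(m,cv2.RETR_EXTERNAL,cv2.CHAIN_APPROX_NONE); o=np.zeros_like(m); cv2.drawContours(o,c,-1,1,-1); return o
def fit(ps,ms,name,q0):
    bx=[]
    for m in ms:
        x,y,w,h=cv2.boundingRect(m); x0,y0=max(x-25,0),max(y-25,0); bx.append((x0,y0,min(w+50,640-x0),min(h+50,400-y0)))
    def cost(v):
        return sum(np.abs(sil(p,name,[q0[0]+v[0]/100,q0[1]+v[1]/100,q0[2]+(v[2]/5 if len(v)>2 else 0)],4,b[:2],b[2:])-m[b[1]:b[1]+b[3],b[0]:b[0]+b[2]]).sum()/m.sum() for p,m,b in zip(ps,ms,bx))
    n=3 if name in("vblock","square") else 2
    best=None
    r=minimize(cost,np.zeros(n),method="Nelder-Mead",options=dict(initial_simplex=np.r_[np.zeros((1,n)),np.eye(n)*1.5],xatol=.01,fatol=1e-4))
    v=r.x; return np.array([q0[0]+v[0]/100,q0[1]+v[1]/100,q0[2]+(v[2]/5 if n>2 else 0)]),r.fun/len(ps)
E
cat > m1.py <<'E'
from fit import *
ps=[get_image("scene"),get_image("top")]
uv=dict(blank=[(264,234),(374,228)],vblock=[(390,290),(322,133)],collar=[(330,192),(284,262)],square=[(444,200),(237,160)])
q0=dict(blank=(.53,-.07,0),vblock=(.65,.04,0.08),collar=(.49,.13,0),square=(.67,.225,.4))
out=[p["pixels"].copy() for p in ps]
for n in uv:
    ms=[mask(p,u) for p,u in zip(ps,uv[n])]
    for i in(0,1): print(n,i,ms[i].sum(),*fit(ps[i:i+1],ms[i:i+1],n,q0[n]))
    q,c=fit(ps,ms,n,q0[n]); print(n,"both",q.round(4),c)
    for i in(0,1):
        for m,col in((ms[i],(0,255,0)),((sil(ps[i],n,q)>.5).astype(np.uint8),(255,0,0))):
            k=cv2.findContours(m,cv2.RETR_EXTERNAL,cv2.CHAIN_APPROX_NONE)[0]; cv2.drawContours(out[i],k,-1,col,1)
a=cv2.resize(out[0][150:320,210:480],(600,378)[:2]); b=cv2.resize(out[1][115:280,200:420],(600,450))
cv2.imwrite("pics/o1.png",cv2.cvtColor(a,cv2.COLOR_RGB2BGR)); cv2.imwrite("pics/o2.png",cv2.cvtColor(b,cv2.COLOR_RGB2BGR))
E
python3 m1.py
```

```text
blank 0 114218 [ 0.55090175 -0.37974369  0.        ] 0.9612260107863909
blank 1 98044 [ 0.5289892 -0.5366436  0.       ] 0.9791783535963445
blank both [ 0.5603 -0.3747  0.    ] 0.9712231836236334
vblock 0 114218 [0.67483765 0.04793133 0.07370247] 0.9669519033777513
vblock 1 98044 [0.68923386 0.0438392  0.06588594] 0.9812118793602872
vblock both [0.677  0.0412 0.0973] 0.9741377350514847
collar 0 114218 [ 0.62969333 -0.08702629  0.        ] 0.9737021529005936
collar 1 98044 [0.50548563 0.6589939  0.        ] 0.9793026600301905
collar both [ 0.6098 -0.0953  0.    ] 0.9793900994108224
square 0 114218 [ 0.83243662 -0.05980591  3.02188071] 0.9619712961179498
square 1 98044 [0.67988796 0.23017713 0.45514746] 0.9844177104157317
square both [ 0.7926  0.2428 -0.3874] 0.978947859795982
```

Threshold too low; the table is brighter than I assumed.

```bash
python3 - <<'E'
from h import *
p=get_image("top")["pixels"]; s=get_image("scene")["pixels"]
print(p[228,330:420:6].min(1),s[200:262:4,264].min(1),s[265:315:4,378].min(1),s[150:210:4,333].min(1))
E
sed -i 's/th=115/th=150/' fit.py; python3 m1.py
```

```text
[120 126 124 124 255 252 252 252 250 251 252  93  65 117 116] [110 125 252 252 253 252 251 252 252 252 252 239 172 172 172 172] [125 246 247 247 139 141 234 247 245 139 142 140 137] [126  97 253 211 179 180 176 159 252 184 171 173 176 143  76]
blank 0 2453 [ 0.53559557 -0.07133788  0.        ] 0.03393803505911129
blank 1 1517 [ 0.52906718 -0.07206276  0.        ] 0.0238134475939354
blank both [ 0.5302 -0.0717  0.    ] 0.08347205142909507
vblock 0 2494 [0.66298312 0.06062816 0.08781436] 0.46160785886126704
vblock 1 1634 [0.67195908 0.04182331 0.08010201] 0.13961138310893512
vblock both [0.6717 0.0422 0.0783] 0.3291135567467185
collar 0 1813 [0.49912756 0.11878729 0.        ] 0.04678019856591285
collar 1 1477 [0.49197038 0.1186335  0.        ] 0.04096140825998646
collar both [0.4942 0.1195 0.    ] 0.090696258329129
square 0 2118 [0.68469828 0.22857049 0.47127379] 0.0369452313503305
square 1 1294 [0.68190309 0.23154923 0.47833768] 0.1974980680061824
square both [0.6834 0.2309 0.4745] 0.12558897077818304
```

```bash
python3 - <<'E'
from h import *
g=get_image("top")["pixels"].astype(float).mean(2)
for r0,r1,c0,c1 in((74,96,120,635),(156,178,30,210),(156,176,490,630),(268,292,10,330)):
    xs=[];ys=[]
    for x in range(c0,c1,4):
        w=np.clip(90-g[r0:r1,x],0,None)
        if w.sum()>50: xs.append(x);ys.append((w*np.arange(r0,r1)).sum()/w.sum())
    xs=np.array(xs);ys=np.array(ys);k=np.polyfit(xs,ys,2);l=np.polyfit(xs,ys,1)
    print(r0,len(xs),k,"resid lin",np.round((ys-np.polyval(l,xs))[::8],1))
g=get_image("scene")["pixels"].astype(float).mean(2)
E
```

```text
74 129 [-7.55821587e-08 -5.54280401e-03  8.72148109e+01] resid lin [-0.1 -0.1  0.1  0.1 -0.   0.1  0.1 -0.   0.1  0.3  0.  -0.1 -0.2  0.
  0.1 -0.  -0.2]
156 45 [-1.28936792e-05 -9.25889644e-04  1.65914217e+02] resid lin [ 0.   0.3 -0.1 -0.2  0.  -0.1]
156 35 [-1.38394118e-06 -1.42154941e-03  1.65405580e+02] resid lin [-0.1  0.1 -0.1 -0.   0.1]
268 80 [-1.14190276e-06  7.49117921e-04  2.79672208e+02] resid lin [-0.   0.  -0.  -0.1  0.1  0.1  0.   0.1 -0.1 -0. ]
```

View pics/o1.png

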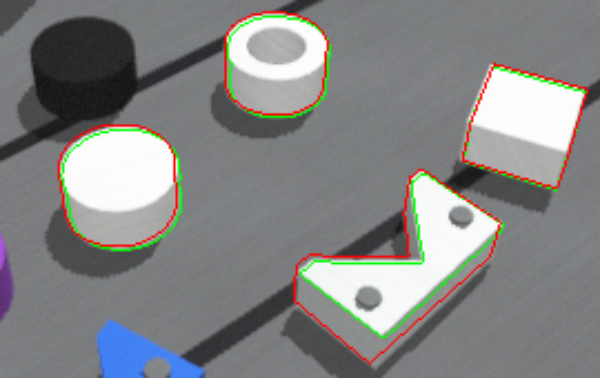

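View pics/o2.png

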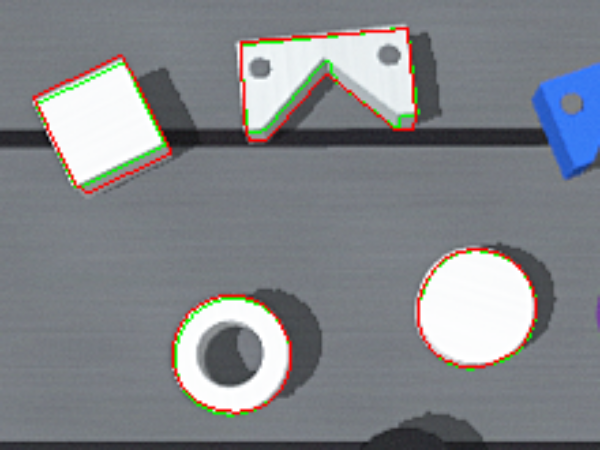

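The white solid disc (scene 264,234; top 374,228) is the blank and the white-grey V (scene 390,270; top 320,145) is the V-block. Things that could be mistaken for them:
- Purple disc at scene 186,275
- Black disc at scene 248,180
- Bored collar at scene 334,179
- Blue V at scene 257,350

The close crops confirm the choice: the disc is solid and white. From the top camera, the blank is at (0.529, -0.072) and the seat at (0.672, 0.042) with yaw 0.08. That makes them 183 mm apart, which fits the description.

{"fn": "play_rows", "kwargs": {
  "series": [
    {"fingers": 0,"dx": 17,"dy": 21.7,"dz": -3,"turn": 0.026},
    {"fingers": 0,"dx": 17,"dy": 21.7,"dz": -3,"turn": 0.026},
    {"fingers": 0,"dx": 17,"dy": 21.7,"dz": -3,"turn": 0.026},
    {"fingers": 0,"dx": 17,"dy": 21.7,"dz": -3,"turn": 0.026},
    {"fingers": 0,"dx": 17,"dy": 21.7,"dz": -3,"turn": 0.026},
    {"fingers": 0,"dx": 17,"dy": 21.7,"dz": -3,"turn": 0.026},
    {"fingers": 0,"dx": 17,"dy": 21.7,"dz": -3,"turn": 0.026},
    {"fingers": 0,"dx": 17,"dy": 21.7,"dz": -3,"turn": 0.026},
    {"fingers": 0,"dx": 17,"dy": 21.7,"dz": -3,"turn": 0.026},
    {"fingers": 0,"dx": 17,"dy": 21.7,"dz": -3,"turn": 0.026},
    {"fingers": 0,"dx": 17,"dy": 21.7,"dz": -3,"turn": 0.026},
    {"fingers": 0,"dx": 17,"dy": 21.7,"dz": -3,"turn": 0.026},
    {"fingers": 0,"dx": 17,"dy": 21.7,"dz": -3,"turn": 0.026},
    {"fingers": 0,"dx": 17,"dy": 21.7,"dz": -3,"turn": 0.026},
    {"fingers": 0,"dx": 17,"dy": 21.7,"dz": -3,"turn": 0.026},
    {"fingers": 0,"dx": 17,"dy": 21.7,"dz": -3,"turn": 0.026},
    {"fingers": 0,"dx": 17,"dy": 21.7,"dz": -3,"turn": 0.026},
    {"fingers": 0,"dx": 17,"dy": 21.7,"dz": -3,"turn": 0.026},
    {"fingers": 0,"dx": 17,"dy": 21.7,"dz": -3,"turn": 0.026},
    {"fingers": 0,"dx": 17,"dy": 21.7,"dz": -3,"turn": 0.026}
  ]
}}

```text
clock: 2.57
position: [0.4867, -0.1092, 0.1827]
ee_rot: [0.003, 0.922, -0.387, 0.006]
contact_force: [0.9, -0.5, 0.3]
width: 0.043
```

{"fn": "play_rows", "kwargs": {
  "series": [
    {"fingers": 0,"dx": -6,"dy": -7.5,"dz": -20,"turn": -0.009},
    {"fingers": 0,"dx": -6,"dy": -7.5,"dz": -25,"turn": -0.009},
    {"fingers": 0,"dz": -25},
    {"fingers": 0,"dz": -20},
    {"fingers": 0},
    {"fingers": 0}
  ]
}}

```text
invalid input at $.series[2]: expected keys fingers, dx, dy, dz, turn
```

```bash
python3 - <<'E'
from h import *
s=get_state(); print(s["position"],s["width"],s["ee_rot"],tips_ahead,s["qpos"])
p=get_image("scene"); save(p,"s2.png",(150,100,450,320),2)
E
```

```text
[ 0.48667197 -0.10924073  0.18269683] 0.04301125807812119 [ 0.00301609  0.92196281 -0.38721313  0.00643998] 0.011 [-0.35569889  0.1989221   1.76722895 -0.00715362  1.16283478  0.44233309]
```

View pics/s2.png

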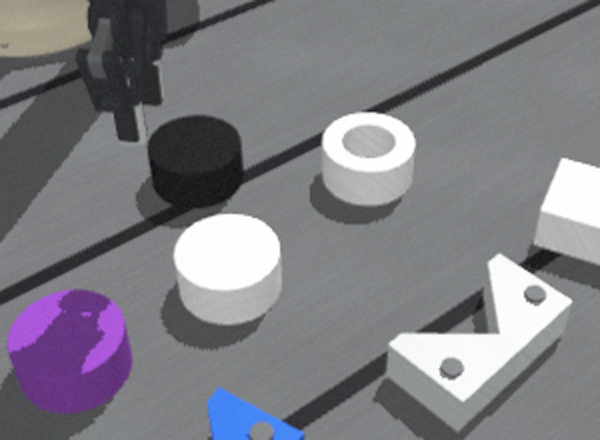

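The gripper is still high, behind and above the black disc, and nothing has moved. Every row needs all its keys, so I'm re-sending.

{"fn": "play_rows", "kwargs": {
  "series": [
    {"fingers": 0,"dx": -6,"dy": -7.5,"dz": -20,"turn": -0.009},
    {"fingers": 0,"dx": -6,"dy": -7.5,"dz": -25,"turn": -0.009},
    {"fingers": 0,"dx": 0,"dy": 0,"dz": -25,"turn": 0},
    {"fingers": 0,"dx": 0,"dy": 0,"dz": -20,"turn": 0},
    {"fingers": 0,"dx": 0,"dy": 0,"dz": 0,"turn": 0},
    {"fingers": 0,"dx": 0,"dy": 0,"dz": 0,"turn": 0}
  ]
}}

```text
clock: 3.12
position: [0.4814, -0.1183, 0.0914]
ee_rot: [-0.0, 0.92, -0.391, 0.011]
contact_force: [-0.4, 0.0, 0.3]
width: 0.043
```

{"fn": "play_rows", "kwargs": {
  "series": [
    {"fingers": 0,"dx": -4,"dy": -4,"dz": -15,"turn": 0},
    {"fingers": 0,"dx": -4,"dy": -4,"dz": -15,"turn": 0},
    {"fingers": 0,"dx": 0,"dy": 0,"dz": -15,"turn": 0},
    {"fingers": 0,"dx": 0,"dy": 0,"dz": -12,"turn": 0},
    {"fingers": 0,"dx": 0,"dy": 0,"dz": -3,"turn": 0},
    {"fingers": 0,"dx": 0,"dy": 0,"dz": 0,"turn": 0},
    {"fingers": 0,"dx": 0,"dy": 0,"dz": 0,"turn": 0}
  ]
}}

```text
clock: 3.7
position: [0.4804, -0.1303, 0.0386]
ee_rot: [-0.0, 0.92, -0.391, 0.02]
contact_force: [0.3, 0.1, 0.6]
width: 0.0425
```

{"fn": "play_rows", "kwargs": {
  "series": [
    {"fingers": 0,"dx": -4,"dy": 5,"dz": -7,"turn": 0},
    {"fingers": 0,"dx": -3,"dy": 3,"dz": -6,"turn": 0},
    {"fingers": 0,"dx": 0,"dy": 0,"dz": 0,"turn": 0},
    {"fingers": 0,"dx": 0,"dy": 0,"dz": 0,"turn": 0}
  ]
}}

```text
clock: 4.03
position: [0.475, -0.1222, 0.0277]
ee_rot: [-0.0, 0.92, -0.391, 0.023]
contact_force: [-0.3, 0.3, 0.6]
width: 0.0429
```

{"fn": "play_rows", "kwargs": {
  "series": [
    {"fingers": 0,"dx": 4.3,"dy": 4.1,"dz": 0,"turn": 0},
    {"fingers": 0,"dx": 4.3,"dy": 4.1,"dz": 0,"turn": 0},
    {"fingers": 0,"dx": 4.3,"dy": 4.1,"dz": 0,"turn": 0},
    {"fingers": 0,"dx": 4.3,"dy": 4.1,"dz": 0,"turn": 0},
    {"fingers": 0,"dx": 4.3,"dy": 4.1,"dz": 0,"turn": 0},
    {"fingers": 0,"dx": 4.3,"dy": 4.1,"dz": 0,"turn": 0},
    {"fingers": 0,"dx": 4.3,"dy": 4.1,"dz": 0,"turn": 0},
    {"fingers": 0,"dx": 4.3,"dy": 4.1,"dz": 0,"turn": 0},
    {"fingers": 0,"dx": 4.3,"dy": 4.1,"dz": 0,"turn": 0},
    {"fingers": 0,"dx": 4.3,"dy": 4.1,"dz": 0,"turn": 0},
    {"fingers": 0,"dx": 4.3,"dy": 4.1,"dz": 0,"turn": 0},
    {"fingers": 0,"dx": 4.3,"dy": 4.1,"dz": 0,"turn": 0}
  ]
}}

```text
clock: 5.03
position: [0.5282, -0.0697, 0.028]
ee_rot: [0.003, 0.921, -0.39, 0.02]
contact_force: [-2.3, -2.7, 1.8]
width: 0.0428
```

```bash
cat > m2.py <<'E'
from fit import *
import sys
ps=[get_image("scene"),get_image("top")]
s=get_state(); print(s["clock"],s["position"].round(4),s["ee_rot"].round(3),s["contact_force"].round(1),s["width"])
for i in(0,1):
    for m in masks_of(ps[i],"blank"):
        rgb=ps[i]["pixels"][m["region"]].mean(0)
        if rgb.min()>150: 
            b=m["region"].astype(np.uint8); u=m["xy"]; x=back(ps[i],u,.045)
            print(i,round(m["p"],2),u,*fit(ps[i:i+1],[b],"blank",(x[0],x[1],0)))
name=sys.argv[1]; save(ps[1],name+"t.png",(230,100,450,300),3); save(ps[0],name+"s.png",(170,140,470,320),2)
E
python3 m2.py a
```

```text
5.1333 [ 0.5292 -0.069   0.028 ] [ 0.002  0.921 -0.389  0.021] [-0.2  0.2 -0. ] 0.042618661519082154
0 0.96 [293.3, 235.0] [ 0.56584556 -0.03404531  0.        ] 0.05021434546214973
1 0.61 [340.3, 216.0] [0.56037422 0.0159698  0.        ] 3.5495356037151704
1 0.33 [239.8, 165.4] [0.67765365 0.23144953 0.        ] 0.1618168016194332
```

{"fn": "play_rows", "kwargs": {
  "series": [
    {"fingers": 0,"dx": 4.4,"dy": 4.0,"dz": 0,"turn": 0},
    {"fingers": 0,"dx": 4.4,"dy": 4.0,"dz": 0,"turn": 0},
    {"fingers": 0,"dx": 4.4,"dy": 4.0,"dz": 0,"turn": 0},
    {"fingers": 0,"dx": 4.4,"dy": 4.0,"dz": 0,"turn": 0},
    {"fingers": 0,"dx": 4.4,"dy": 4.0,"dz": 0,"turn": 0},
    {"fingers": 0,"dx": 4.4,"dy": 4.0,"dz": 0,"turn": 0},
    {"fingers": 0,"dx": 4.4,"dy": 4.0,"dz": 0,"turn": 0},
    {"fingers": 0,"dx": 4.4,"dy": 4.0,"dz": 0,"turn": 0},
    {"fingers": 0,"dx": 4.4,"dy": 4.0,"dz": 0,"turn": 0},
    {"fingers": 0,"dx": 4.4,"dy": 4.0,"dz": 0,"turn": 0},
    {"fingers": 0,"dx": 4.4,"dy": 4.0,"dz": 0,"turn": 0},
    {"fingers": 0,"dx": 4.4,"dy": 4.0,"dz": 0,"turn": 0},
    {"fingers": 0,"dx": 4.4,"dy": 4.0,"dz": 0,"turn": 0},
    {"fingers": 0,"dx": 4.4,"dy": 4.0,"dz": 0,"turn": 0},
    {"fingers": 0,"dx": 4.4,"dy": 4.0,"dz": 0,"turn": 0},
    {"fingers": 0,"dx": 4.4,"dy": 4.0,"dz": 0,"turn": 0},
    {"fingers": 0,"dx": 3,"dy": 2.7,"dz": 0,"turn": 0},
    {"fingers": 0,"dx": 0,"dy": 0,"dz": 0,"turn": 0}
  ]
}}

```text
clock: 6.73
position: [0.6064, 0.0034, 0.0277]
ee_rot: [0.004, 0.921, -0.389, 0.018]
contact_force: [-2.8, -3.2, 2.6]
width: 0.043
```

```bash
python3 m2.py b
```

```text
6.8333 [0.6062 0.0033 0.0278] [ 0.004  0.921 -0.389  0.018] [-1.  -0.5  1.5] 0.04241844746659129
0 0.65 [353.8, 240.7] [0.64399455 0.03943115 0.        ] 0.08170478170478171
1 0.57 [311.3, 182.1] [0.63464497 0.06384375 0.        ] 2.5419685990338166
```

View pics/bs.png

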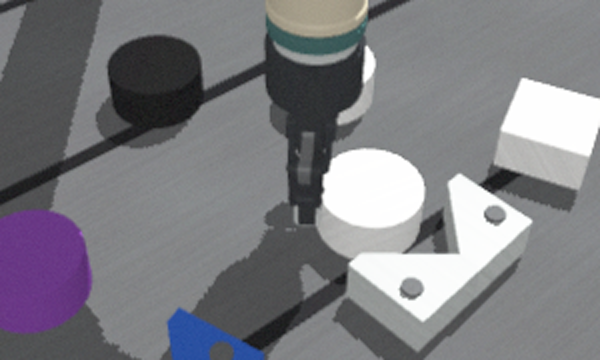

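The blank sits in front of the V, almost on its centre line and about 34 mm short of the seat. Next I retract, shut the fingers, turn to the V axis and push straight in.

{"fn": "play_rows", "kwargs": {
  "series": [
    {"fingers": 0,"dx": -10,"dy": -9,"dz": 0,"turn": 0},
    {"fingers": 0,"dx": -10,"dy": -9,"dz": 0,"turn": 0},
    {"fingers": 0,"dx": -10,"dy": -9,"dz": 0,"turn": 0},
    {"fingers": 1,"dx": -10,"dy": -5,"dz": 0,"turn": -0.07},
    {"fingers": 1,"dx": -8,"dy": 5,"dz": 0,"turn": -0.09},
    {"fingers": 1,"dx": -5,"dy": 10,"dz": 0,"turn": -0.09},
    {"fingers": 1,"dx": 0,"dy": 12,"dz": 0,"turn": -0.09},
    {"fingers": 1,"dx": 0,"dy": 12,"dz": 0,"turn": -0.09},
    {"fingers": 1,"dx": 0,"dy": 12,"dz": 0,"turn": -0.09},
    {"fingers": 1,"dx": 0,"dy": 8,"dz": 0,"turn": -0.09},
    {"fingers": 1,"dx": 0,"dy": 2,"dz": 0,"turn": -0.07},
    {"fingers": 1,"dx": 0,"dy": 0,"dz": 0,"turn": 0},
    {"fingers": 1,"dx": 0,"dy": 0,"dz": 0,"turn": 0},
    {"fingers": 1,"dx": 0,"dy": 0,"dz": 0,"turn": 0}
  ]
}}

```text
clock: 8.1
position: [0.5377, 0.0218, 0.0281]
ee_rot: [0.01, 0.723, -0.691, 0.016]
contact_force: [-0.4, -0.3, 0.1]
width: 0.0001
```

```bash
python3 m2.py c
```

```text
8.2 [0.5378 0.0219 0.0281] [ 0.01   0.723 -0.691  0.016] [ 0.8 -0.7 -0.3] 0.0002272110833366817
0 0.89 [354.2, 242.8] [0.6437908  0.03844031 0.        ] 0.0716129698471706
```

View pics/ct.png

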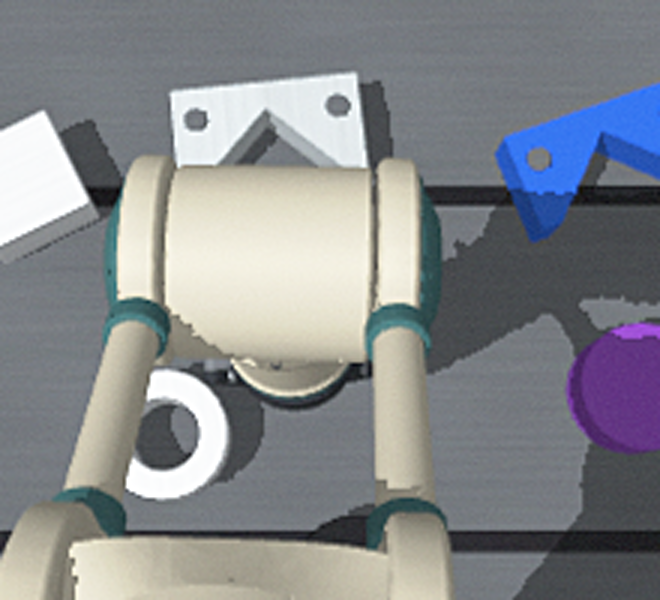

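The arm hides the blank from the top camera, but the V is clear and the collar and square have not moved. I line up with the V axis and push.

{"fn": "play_rows", "kwargs": {
  "series": [
    {"fingers": 1,"dx": 4,"dy": 5,"dz": 0,"turn": 0.02},
    {"fingers": 1,"dx": 4,"dy": 5,"dz": 0,"turn": 0.015},
    {"fingers": 1,"dx": 4,"dy": 0.3,"dz": 0,"turn": 0},
    {"fingers": 1,"dx": 4,"dy": 0.3,"dz": 0,"turn": 0},
    {"fingers": 1,"dx": 4,"dy": 0.3,"dz": 0,"turn": 0},
    {"fingers": 1,"dx": 4,"dy": 0.3,"dz": 0,"turn": 0},
    {"fingers": 1,"dx": 4,"dy": 0.3,"dz": 0,"turn": 0},
    {"fingers": 1,"dx": 4,"dy": 0.3,"dz": 0,"turn": 0},
    {"fingers": 1,"dx": 4,"dy": 0.3,"dz": 0,"turn": 0},
    {"fingers": 1,"dx": 4,"dy": 0.3,"dz": 0,"turn": 0},
    {"fingers": 1,"dx": 4,"dy": 0.3,"dz": 0,"turn": 0},
    {"fingers": 1,"dx": 4,"dy": 0.3,"dz": 0,"turn": 0},
    {"fingers": 1,"dx": 4,"dy": 0.3,"dz": 0,"turn": 0},
    {"fingers": 1,"dx": 0,"dy": 0,"dz": 0,"turn": 0}
  ]
}}

```text
clock: 9.47
position: [0.591, 0.0365, 0.027]
ee_rot: [0.014, 0.736, -0.676, 0.012]
contact_force: [0.4, 0.8, 0.8]
width: 0.0
```

```bash
python3 m2.py d
```

```text
9.5667 [0.5912 0.0365 0.027 ] [ 0.014  0.736 -0.676  0.012] [ 0.1 -0.6 -0.3] 0.0003053138047242437
0 0.86 [356.1, 241.5] [0.646989   0.04002594 0.        ] 0.11678832116788321
```

{"fn": "play_rows", "kwargs": {
  "series": [
    {"fingers": 1,"dx": 3,"dy": 0.2,"dz": 0,"turn": 0},
    {"fingers": 1,"dx": 3,"dy": 0.2,"dz": 0,"turn": 0},
    {"fingers": 1,"dx": 3,"dy": 0.2,"dz": 0,"turn": 0},
    {"fingers": 1,"dx": 3,"dy": 0.2,"dz": 0,"turn": 0},
    {"fingers": 1,"dx": 3,"dy": 0.2,"dz": 0,"turn": 0},
    {"fingers": 1,"dx": 3,"dy": 0.2,"dz": 0,"turn": 0}
  ]
}}

```text
clock: 10.17
position: [0.5965, 0.0371, 0.0271]
ee_rot: [0.023, 0.737, -0.676, 0.003]
contact_force: [-6.1, -0.8, 5.3]
width: -0.0001
```

{"fn": "play_rows", "kwargs": {
  "series": [
    {"fingers": 1,"dx": 2.5,"dy": 0.2,"dz": 0,"turn": 0},
    {"fingers": 1,"dx": 2.5,"dy": 0.2,"dz": 0,"turn": 0}
  ]
}}

```text
clock: 10.33
position: [0.5974, 0.0373, 0.0271]
ee_rot: [0.027, 0.737, -0.676, -0.001]
contact_force: [-6.4, -0.2, 3.8]
width: 0.0001
```

{"fn": "play_rows", "kwargs": {
  "series": [
    {"fingers": 1,"dx": 2.5,"dy": 0.2,"dz": 0,"turn": 0}
  ]
}}

```text
clock: 10.42
position: [0.5979, 0.0374, 0.0272]
ee_rot: [0.028, 0.737, -0.676, -0.002]
contact_force: [-5.4, -1.1, 4.6]
width: 0.0002
```

{"fn": "play_rows", "kwargs": {
  "series": [
    {"fingers": 1,"dx": 5,"dy": 0.4,"dz": 0,"turn": 0},
    {"fingers": 1,"dx": 5,"dy": 0.4,"dz": 0,"turn": 0},
    {"fingers": 1,"dx": 5,"dy": 0.4,"dz": 0,"turn": 0}
  ]
}}

```text
clock: 10.67
position: [0.6057, 0.0383, 0.0274]
ee_rot: [0.034, 0.736, -0.676, -0.008]
contact_force: [-4.8, -1.0, 3.6]
width: 0.0002
```

```bash
python3 m2.py e
```

```text
10.7667 [0.6072 0.0384 0.0273] [ 0.033  0.737 -0.676 -0.007] [-4.8 -1.3  2.3] 0.00021212119984618882
0 0.78 [364.3, 244.9] [0.66248376 0.04326826 0.        ] 0.20777254374158816
```

View pics/es.png

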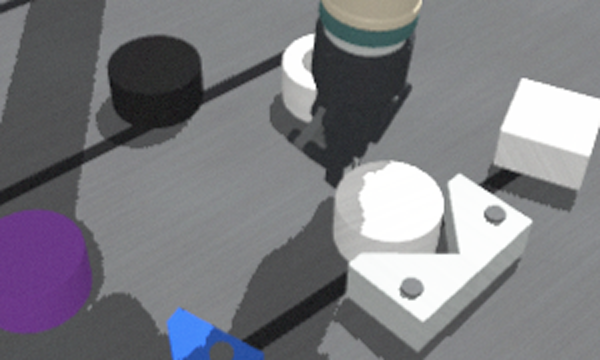

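The blank is inside the mouth with a gap still left, roughly 13 mm short. I keep pushing.

{"fn": "play_rows", "kwargs": {
  "series": [
    {"fingers": 1,"dx": 5,"dy": 0.4,"dz": 0,"turn": 0},
    {"fingers": 1,"dx": 5,"dy": 0.4,"dz": 0,"turn": 0},
    {"fingers": 1,"dx": 5,"dy": 0.4,"dz": 0,"turn": 0}
  ]
}}

```text
clock: 11.12
position: [0.6164, 0.0392, 0.0274]
ee_rot: [0.037, 0.736, -0.675, -0.01]
contact_force: [-13.2, -2.4, 8.5]
width: -0.0002
```

{"fn": "play_rows", "kwargs": {
  "series": [
    {"fingers": 1,"dx": 5,"dy": 0.4,"dz": 0,"turn": 0},
    {"fingers": 1,"dx": 5,"dy": 0.4,"dz": 0,"turn": 0}
  ]
}}

```text
clock: 11.28
position: [0.616, 0.0391, 0.0276]
ee_rot: [0.046, 0.736, -0.675, -0.018]
contact_force: [-11.9, -1.5, 9.6]
width: -0.0004
```

{"fn": "play_rows", "kwargs": {
  "series": [
    {"fingers": 1,"dx": 5,"dy": 0.4,"dz": 0,"turn": 0}
  ]
}}

```text
clock: 11.37
position: [0.6158, 0.0391, 0.0277]
ee_rot: [0.05, 0.736, -0.675, -0.022]
contact_force: [-12.5, -1.2, 8.1]
width: -0.0002
```

Stalled at the predicted x of 0.616 with force along the axis only. One firmer nudge, then I back off and look.

{"fn": "play_rows", "kwargs": {
  "series": [
    {"fingers": 1,"dx": 10,"dy": 0.8,"dz": 0,"turn": 0},
    {"fingers": 1,"dx": 10,"dy": 0.8,"dz": 0,"turn": 0}
  ]
}}

```text
clock: 11.53
position: [0.6154, 0.039, 0.0282]
ee_rot: [0.066, 0.735, -0.673, -0.037]
contact_force: [-19.9, -2.7, 14.2]
width: 0.0003
```

{"fn": "play_rows", "kwargs": {
  "series": [
    {"fingers": 1,"dx": -6,"dy": -0.5,"dz": 0,"turn": 0},
    {"fingers": 1,"dx": -12,"dy": -1,"dz": 0,"turn": 0},
    {"fingers": 1,"dx": -15,"dy": -1,"dz": 0,"turn": 0},
    {"fingers": 1,"dx": -15,"dy": -1,"dz": 10,"turn": 0},
    {"fingers": 1,"dx": -5,"dy": 0,"dz": 25,"turn": 0},
    {"fingers": 1,"dx": 0,"dy": -5,"dz": 30,"turn": 0},
    {"fingers": 1,"dx": 0,"dy": -25,"dz": 30,"turn": 0},
    {"fingers": 1,"dx": -10,"dy": -30,"dz": 30,"turn": 0},
    {"fingers": 1,"dx": -10,"dy": -30,"dz": 20,"turn": 0},
    {"fingers": 1,"dx": -10,"dy": -30,"dz": 0,"turn": 0},
    {"fingers": 1,"dx": -10,"dy": -30,"dz": 0,"turn": 0},
    {"fingers": 1,"dx": -10,"dy": -30,"dz": 0,"turn": 0},
    {"fingers": 1,"dx": -10,"dy": -30,"dz": 0,"turn": 0},
    {"fingers": 1,"dx": -10,"dy": -30,"dz": 0,"turn": 0},
    {"fingers": 1,"dx": -10,"dy": -30,"dz": 0,"turn": 0},
    {"fingers": 1,"dx": -10,"dy": -30,"dz": 0,"turn": 0},
    {"fingers": 1,"dx": -10,"dy": -30,"dz": 0,"turn": 0},
    {"fingers": 1,"dx": 0,"dy": 0,"dz": 0,"turn": 0}
  ]
}}

```text
clock: 13.03
position: [0.4797, -0.3134, 0.183]
ee_rot: [0.051, 0.739, -0.672, -0.005]
contact_force: [-0.3, 0.3, 0.3]
width: 0.0001
```

```bash
python3 m2.py f; python3 - <<'E'
from fit import *
p=get_image("top"); q=get_image("scene")
# synthetic check: draw expected seat from V fit on the top view
o=p["pixels"].copy(); 
k=cv2.findContours((sil(p,"blank",(.672,.042,0))>.5).astype(np.uint8),0,1)[0]; cv2.drawContours(o,k,-1,(255,0,0),1)
a=cv2.resize(np.hstack([p["pixels"][105:205,260:380],o[105:205,260:380]]),None,fx=3.3,fy=3.3,interpolation=cv2.INTER_CUBIC)
cv2.imwrite("pics/g.png",cv2.cvtColor(a,cv2.COLOR_RGB2BGR))
for n,u,q0 in(("collar",[(330,192),(284,262)],(.49,.12,0)),("square",[(444,200),(237,160)],(.68,.23,.47))):
  for i,pp in enumerate((q,p)):
    try: print(n,i,*fit([pp],[mask(pp,u[i])],n,q0))
    except Exception as e: print(n,i,e)
E
```

```text
13.1333 [ 0.4805 -0.3087  0.1827] [ 0.049  0.74  -0.671 -0.006] [0.3 0.9 0.3] 0.00021419499326580399
0 0.94 [367.2, 245.9] [0.67108616 0.04464174 0.        ] 0.28858207190160834
1 0.84 [322.5, 166.8] [0.67100642 0.04439359 0.        ] 0.038741721854304634
collar 0 [0.49878921 0.1183805  0.        ] 0.04690949227373068
collar 1 [0.4920711  0.11860084 0.        ] 0.038724662162162166
square 0 [0.68457769 0.22904325 0.48207905] 0.0369210775047259
square 1 [0.68416184 0.23233758 0.48744152] 0.19144838212634824
```

View pics/g.png

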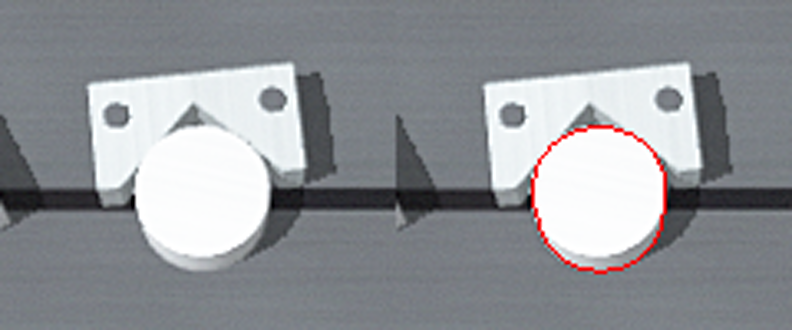

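View pics/fs.png

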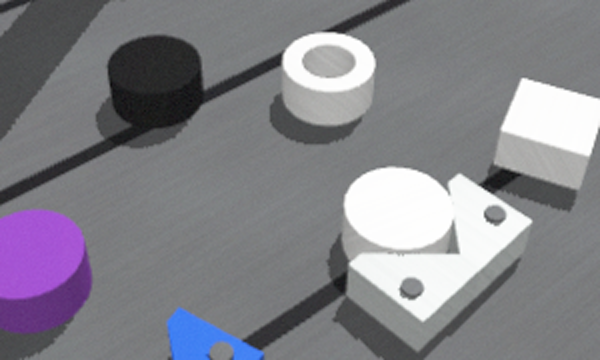

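The blank looks seated in the V. The lateral fit differs from my first V estimate by about 2.5 mm, so I re-fit the V from its top face alone, using the clean first picture.

```bash
python3 - <<'E'
from fit import *
import fit as F
def silT(p,name,q,k=4,org=(0,0),size=(640,400)):
    P,h=SH[name]; c,s=np.cos(q[2]),np.sin(q[2]); W=P@np.array([[c,s],[-s,c]])+q[:2]
    hi=proj(p,np.c_[W,0*W[:,0]+h]); im=np.zeros((size[1]*k,size[0]*k),np.uint8)
    cv2.fillPoly(im,[np.round(((hi-np.array(org)+.5)*k-.5)*16).astype(np.int32)],1,shift=4)
    return cv2.resize(im.astype(np.float32),size,interpolation=cv2.INTER_AREA)
F.sil=silT
for n,u,ub in(("top",(320,133),(322,165)),("scene",(395,282),(367,238))):
    p=get_image(n); now=p["pixels"]; p0=dict(p); p0["pixels"]=cv2.imread(f"pics/{n}.png")[:,:,::-1].copy()
    for th in(170,200,220,235):
        try:
            m=mask(p0,u,th); v,c=fit([p0],[m],"vblock",(.672,.042,.08))
            b=None
            if n=="top":
                mm=mask(p,ub,248) if 0 else None
            print(n,th,m.sum(),v.round(4),round(c,3))
        except Exception as e: print(n,th,e)
    im=now.astype(int); print(n,"px V top",im[u[1],u[0]],"blank top",im[ub[1],ub[0]])
    # blank top face by high threshold
    for th in (248,250):
        try:
            mb=mask(p,ub,th); print("blank",th,mb.sum(),*fit([p],[mb],"blank",(.671,.044,0)))
        except Exception as e: print(th,e)
E
```

```text
top 170 1570 [0.6694 0.0408 0.091 ] 0.1
top 200 1407 [0.6702 0.0408 0.0958] 0.043
top 220 1367 [0.6698 0.0401 0.1058] 0.059
top 235 112 [ 0.7509 -0.0384 -2.0867] 1.0
top px V top [234 239 240] blank top [252 253 253]
blank 248 1221 [0.66929607 0.04173012 0.        ] 0.057432432432432436
blank 250 1216 [0.66967432 0.04180336 0.        ] 0.06018708881578947
scene 170 2420 [0.6779 0.0395 0.1027] 0.027
scene 200 2351 [0.6779 0.0396 0.1091] 0.025
scene 220 2310 [0.6776 0.04   0.0997] 0.034
scene 235 2062 [0.6779 0.0392 0.1022] 0.149
scene px V top [248 249 249] blank top [254 254 253]
blank 248 1902 [0.67746798 0.04135801 0.        ] 0.20044689800210305
blank 250 1637 [0.67722488 0.04150191 0.        ] 0.09399816737935247
```

The two top-face fits put the blank about 1–2 mm to the left of the V's centre. That is close to measurement noise, but it could mean the blank hung on the left face. There is plenty of time, so I'll nudge gently from slightly left of the axis, which would close any gap on the right face.

{"fn": "play_rows", "kwargs": {
  "series": [
    {"fingers": 1,"dx": 8,"dy": 30,"dz": 0,"turn": -0.03},
    {"fingers": 1,"dx": 8,"dy": 30,"dz": 0,"turn": -0.03},
    {"fingers": 1,"dx": 8,"dy": 30,"dz": 0,"turn": -0.03},
    {"fingers": 1,"dx": 8,"dy": 30,"dz": 0,"turn": -0.03},
    {"fingers": 1,"dx": 8,"dy": 30,"dz": 0,"turn": -0.03},
    {"fingers": 1,"dx": 8,"dy": 30,"dz": 0,"turn": -0.03},
    {"fingers": 1,"dx": 8,"dy": 30,"dz": 0,"turn": -0.03},
    {"fingers": 1,"dx": 8,"dy": 30,"dz": 0,"turn": -0.03},
    {"fingers": 1,"dx": 8,"dy": 30,"dz": 0,"turn": -0.03},
    {"fingers": 1,"dx": 8,"dy": 30,"dz": 0,"turn": -0.03},
    {"fingers": 1,"dx": 8,"dy": 30,"dz": 0,"turn": -0.03},
    {"fingers": 1,"dx": 8,"dy": 25,"dz": 0,"turn": -0.03},
    {"fingers": 1,"dx": 0,"dy": 0,"dz": 0,"turn": 0},
    {"fingers": 1,"dx": 0,"dy": 0,"dz": 0,"turn": 0}
  ]
}}

```text
clock: 14.6
position: [0.5809, 0.0786, 0.1835]
ee_rot: [-0.045, -0.609, 0.792, 0.013]
contact_force: [-0.7, -0.7, 0.1]
width: -0.0
```

{"fn": "play_rows", "kwargs": {
  "series": [
    {"fingers": 1,"dx": -4,"dy": -6,"dz": -25,"turn": 0},
    {"fingers": 1,"dx": -3,"dy": -4,"dz": -30,"turn": 0},
    {"fingers": 1,"dx": 0,"dy": 0,"dz": -30,"turn": 0},
    {"fingers": 1,"dx": 0,"dy": 0,"dz": -25,"turn": 0},
    {"fingers": 1,"dx": 0,"dy": 0,"dz": -15,"turn": 0},
    {"fingers": 1,"dx": 0,"dy": 0,"dz": -8,"turn": 0},
    {"fingers": 1,"dx": 0,"dy": 0,"dz": 0,"turn": 0},
    {"fingers": 1,"dx": 0,"dy": 0,"dz": 0,"turn": 0}
  ]
}}

```text
clock: 15.27
position: [0.5729, 0.0674, 0.0486]
ee_rot: [-0.043, -0.612, 0.79, 0.01]
contact_force: [0.5, -0.5, -0.1]
width: 0.0005
```

{"fn": "play_rows", "kwargs": {
  "series": [
    {"fingers": 1,"dx": 0,"dy": 0,"dz": -12,"turn": 0},
    {"fingers": 1,"dx": 0,"dy": 0,"dz": -7,"turn": 0},
    {"fingers": 1,"dx": 5,"dy": -1.3,"dz": 0,"turn": 0},
    {"fingers": 1,"dx": 5,"dy": -1.3,"dz": 0,"turn": 0},
    {"fingers": 1,"dx": 5,"dy": -1.3,"dz": 0,"turn": 0},
    {"fingers": 1,"dx": 5,"dy": -1.3,"dz": 0,"turn": 0},
    {"fingers": 1,"dx": 5,"dy": -1.3,"dz": 0,"turn": 0},
    {"fingers": 1,"dx": 5,"dy": -1.3,"dz": 0,"turn": 0},
    {"fingers": 1,"dx": 5,"dy": -1.3,"dz": 0,"turn": 0}
  ]
}}

```text
clock: 16.02
position: [0.6166, 0.0568, 0.0369]
ee_rot: [-0.037, -0.612, 0.79, 0.006]
contact_force: [-0.4, -0.1, -0.2]
width: -0.0
```

{"fn": "play_rows", "kwargs": {
  "series": [
    {"fingers": 1,"dx": 5,"dy": -1.3,"dz": 0,"turn": 0},
    {"fingers": 1,"dx": 5,"dy": -1.3,"dz": 0,"turn": 0},
    {"fingers": 1,"dx": 5,"dy": -1.3,"dz": 0,"turn": 0}
  ]
}}

```text
clock: 16.27
position: [0.6193, 0.0553, 0.037]
ee_rot: [-0.048, -0.611, 0.79, 0.017]
contact_force: [-10.2, 4.3, 7.8]
width: 0.0002
```

{"fn": "play_rows", "kwargs": {
  "series": [
    {"fingers": 1,"dx": 7,"dy": -1.9,"dz": 0,"turn": 0},
    {"fingers": 1,"dx": 7,"dy": -1.9,"dz": 0,"turn": 0}
  ]
}}

```text
clock: 16.43
position: [0.6192, 0.0553, 0.0374]
ee_rot: [-0.059, -0.61, 0.79, 0.03]
contact_force: [-13.1, 4.9, 9.3]
width: -0.0005
```

{"fn": "play_rows", "kwargs": {
  "series": [
    {"fingers": 1,"dx": -6,"dy": 1.5,"dz": 0,"turn": 0},
    {"fingers": 1,"dx": -12,"dy": 3,"dz": 0,"turn": 0},
    {"fingers": 1,"dx": -15,"dy": 0,"dz": 5,"turn": 0},
    {"fingers": 1,"dx": -10,"dy": -3,"dz": 20,"turn": 0},
    {"fingers": 1,"dx": -5,"dy": -5,"dz": 30,"turn": 0},
    {"fingers": 1,"dx": 0,"dy": -10,"dz": 30,"turn": 0},
    {"fingers": 1,"dx": 0,"dy": -25,"dz": 30,"turn": 0},
    {"fingers": 1,"dx": -10,"dy": -30,"dz": 30,"turn": 0},
    {"fingers": 1,"dx": -10,"dy": -30,"dz": 10,"turn": 0},
    {"fingers": 1,"dx": -10,"dy": -30,"dz": 0,"turn": 0},
    {"fingers": 1,"dx": -10,"dy": -30,"dz": 0,"turn": 0},
    {"fingers": 1,"dx": -10,"dy": -30,"dz": 0,"turn": 0},
    {"fingers": 1,"dx": -10,"dy": -30,"dz": 0,"turn": 0},
    {"fingers": 1,"dx": -10,"dy": -30,"dz": 0,"turn": 0},
    {"fingers": 1,"dx": -10,"dy": -30,"dz": 0,"turn": 0},
    {"fingers": 1,"dx": -10,"dy": -30,"dz": 0,"turn": 0},
    {"fingers": 1,"dx": -10,"dy": -30,"dz": 0,"turn": 0},
    {"fingers": 1,"dx": 0,"dy": 0,"dz": 0,"turn": 0},
    {"fingers": 1,"dx": 0,"dy": 0,"dz": 0,"turn": 0}
  ]
}}

```text
clock: 18.02
position: [0.4654, -0.2992, 0.1994]
ee_rot: [-0.057, -0.612, 0.788, 0.022]
contact_force: [0.8, 0.5, -0.0]
width: -0.0003
```

```bash
python3 m2.py k; python3 - <<'E'
from fit import *
q=get_image("scene");p=get_image("top")
for n,u,q0 in(("collar",[(330,192),(284,262)],(.49,.12,0)),("square",[(444,200),(237,160)],(.68,.23,.47))):
  for i,pp in enumerate((q,p)): print(n,i,*fit([pp],[mask(pp,u[i])],n,q0))
E
```

```text
18.1167 [ 0.4659 -0.2981  0.1994] [-0.058 -0.613  0.788  0.022] [-0.6  0.1 -0.1] -0.00016359345427163937
0 0.96 [366.5, 246.6] [0.67255901 0.0427546  0.        ] 0.3245133819951338
1 0.59 [320.1, 164.0] [0.67248651 0.04239126 0.        ] 0.05132331902718169
collar 0 [0.49829836 0.1189886  0.        ] 0.04630650496141125
collar 1 [0.49208842 0.11886825 0.        ] 0.04014536849222448
square 0 [0.68504045 0.22832288 0.47833984] 0.040140595463137994
square 1 [0.68243611 0.23137829 0.49564685] 0.19453004622496148
```

View pics/kt.png

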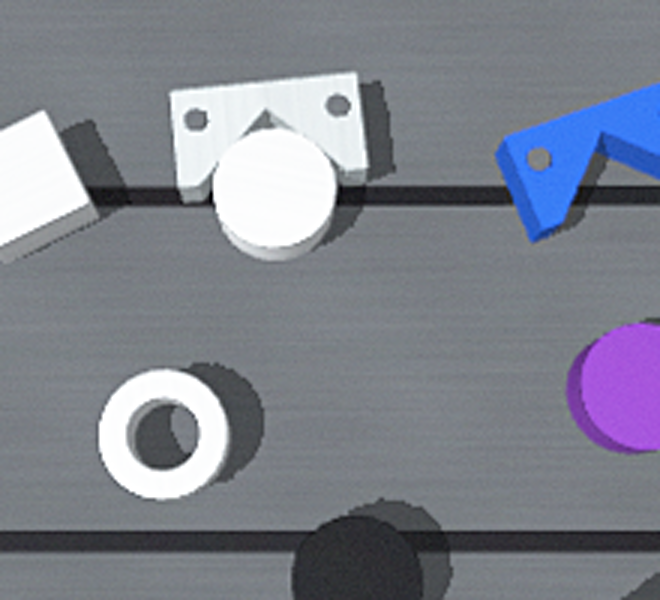

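```bash
python3 - <<'E'
from fit import *
import fit as F
def silT(p,name,q,k=4,org=(0,0),size=(640,400)):
    P,h=SH[name]; W=P+q[:2]
    hi=proj(p,np.c_[W,0*W[:,0]+h]); im=np.zeros((size[1]*k,size[0]*k),np.uint8)
    cv2.fillPoly(im,[np.round(((hi-np.array(org)+.5)*k-.5)*16).astype(np.int32)],1,shift=4)
    return cv2.resize(im.astype(np.float32),size,interpolation=cv2.INTER_AREA)
F.sil=silT
for n,ub in(("top",(322,165)),("scene",(367,238))):
    p=get_image(n)
    for th in(248,250): m=mask(p,ub,th); print(n,m.sum(),*fit([p],[m],"blank",(.671,.044,0)))
# difference with the picture before the nudge
a=cv2.imread("pics/fs.png");b=cv2.imread("pics/ks.png"); d=cv2.absdiff(a,b).max(2); ys,xs=np.where(d[150:290,320:480]>50); print(len(xs),xs.mean()+320 if len(xs) else 0)
f=lambda i:i[150:290,330:470]; cv2.imwrite("pics/cmp.png",cv2.resize(np.hstack([f(a),f(b)]),None,fx=2.8,fy=2.8))
E
```

```text
top 1220 [0.66979755 0.04066769 0.        ] 0.056711065573770494
top 1192 [0.66967523 0.04064012 0.        ] 0.07980285234899329
scene 1860 [0.67864624 0.04097201 0.        ] 0.18175403225806452
scene 1639 [0.67738983 0.04076674 0.        ] 0.09399786455155583
26 398.88461538461536
```

View pics/cmp.png

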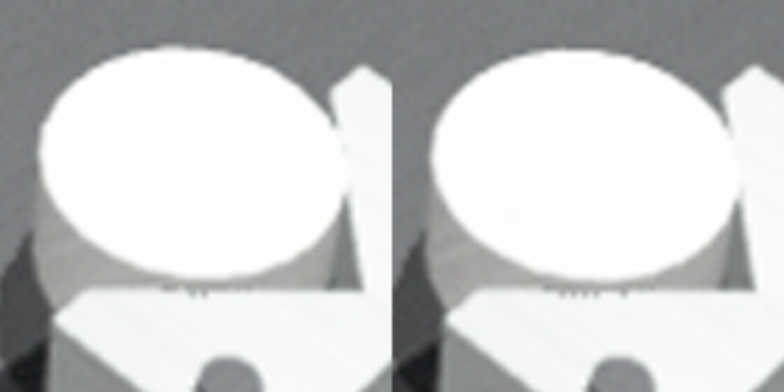

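Compared with before, the blank moved about 1 mm to the right and now matches the V's centre: blank (0.6697, 0.0406), seat (0.670, 0.041). It is flat and the robot is clear, so I'm handing in.

```bash
python3 -c "
from rig import *
print(get_state()['contact_force'],get_state()['clock']); print(sign_off())"
```

```text
[-0.12339816 -0.43853897 -0.25917957] 18.4167
the job is handed in; nothing more can be done
None
```

The white solid blank is seated in the white-grey V-block. I handed the job in at 18.4 s with the arm clear of everything. I slid it to the V's mouth with two half-open fingers, pushed it along the V axis with shut fingers until it stalled, then gave one light nudge from the left. The highest push force I read along the table was about 20 N.

**Seating:** After the main push the blank measured 1–2 mm left of centre, so I added the nudge, which moved it about 1 mm. From the top camera it then agreed with the fitted V seat to within about 0.5 mm: blank (0.670, 0.041), seat (0.670, 0.041). It is flat on the table.

**Bystanders:** The collar and square measured where they started, within about 1 mm. The square's yaw fit from the top view varied by about 1°, which I take as fit noise.

**Disagreements:**
- The scene camera reads x about 7 mm higher than the top camera, for the blank and the V alike. I therefore relied on how the two sit relative to each other in each view.
- In the scene view, the blank still reads about 1 mm left of the V's centre. The blank's far side is partly hidden there.

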